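Unbolt the food-waste bin and hold its flap at the mark

TASK

I want to scrape the chopping board into the food-waste bin. Wind its crank clockwise (seen from above) until it comes up against its stop, about two full turns, so that the bolt is drawn off the flap; then lift the flap by its wooden handle until the red pointer is on the green mark, and keep hold of it there: finish while holding the flap, as it falls shut when let go. Leave the green mark where it is and do not disturb the onion, the garlic or the tin.

Things in the scene. Friction and masses are not known exactly. Their poses are not given: they have to be found in the camera images.
- bin: white food-waste bin fixed to the worktop, 130 (x) x 200 (y) x 129 mm high with flap shut, origin at centre of underside; z up, -x to its front (the side with gearbox, silver scale, red pointer), y to its left. Grey gearbox at its front right corner: 60 (x) x 70 mm, 148 mm high, centred at x -100, y -115 mm
- flap: aluminium lid flap, 140 x 203 x 8 mm, 0.45 kg +-30 %, level when shut. Origin at the middle of its hinge axis: along the bin's x, on its left edge, 125 mm above the worktop. Axes parallel to the bin's when shut; it reaches 205 mm along its own -y, and that free right edge swings up (to 1.35 rad). Falls shut when let go; a steel bolt holds it down until the crank is wound to its stop
- flap_handle (a point): centre of the wooden handle block, 36 (x, along the hinge) x 38 (y) x 24 mm (z), at the flap's free right edge; 226 mm from the hinge axis, 10 mm above the flap's mid-plane, 135 mm above the worktop when shut. Its two x ends are free: pinch it there; it may turn between the fingers as the flap swings. Axes as the flap's
- pointer_tip (a point): point on the flap at 91 mm from the hinge axis, on the line of the red pointer needle at the bin's front, where the needle points on the silver curved scale. The pointer moves with the flap
- mark_point (a point): middle of the green mark clamped on the curved scale, 91 mm from the hinge axis; the mark is 18 mm wide along the scale. When the flap is at the marked angle, pointer_tip and mark_point coincide. The mark stands somewhere between 0.55 and 1.0 rad above level
- crank_hub (a point): point on the crank's upright axis, 40 mm above the gearbox's top, at the same height as knob_grip (188 mm above the worktop)
- knob_grip (a point): centre of the crank's upright wooden knob, diameter 24 mm, 39 mm tall (166 to 205 mm above the worktop), at 40 mm from the crank's axis; it spins freely on its pin. Below it lies the flat steel crank arm. The crank needs about 0.1 N m
- crank (a joint): angle of the crank in rad, growing clockwise seen from above, 0 to 13.8 where it meets its stop; it starts between 0 and 1.6. At 0 the knob lies at -1.12 rad from the bin's x axis (counterclockwise positive), at 13.8 therefore at -2.35 rad. It stays where it is left
- onion_mid (a point): middle of a loose brown onion, 78 mm wide, 85 mm high, on the wooden chopping board (22 mm thick) at the left; leave alone
- garlic_mid (a point): middle of a loose garlic bulb, 50 mm, on the worktop; leave alone
- tin_mid (a point): middle of a loose tin can, 76 mm wide, 58 mm high; leave alone

How it is judged:
On the way, in this order (a step that is already met when the one before it is completed fails the run):
1. the crank is wound clockwise to its stop (13.4 rad or more) (value of joint crank above 13.4 rad), for 0.1 s.
2. the flap is lifted and held by the fingers with the pointer on the green mark (distance between pointer_tip and mark_point below 0.009 m and contact force between flap and the fingers above 0.3 N), for 0.5 s.
At the end, for the whole second after the job is handed in: The fingers hold the flap still with its pointer on the green mark (pointer point within 9 mm of the middle of the mark, about 0.1 rad), and the crank is at its stop with the bolt drawn (13.2 rad or more) (all of step 2 and angular speed of flap below 0.1 rad/s and value of joint crank above 13.2 rad); the arm keeps its last pose, push and grip.
It fails at once if the green mark is shifted (5 mm) (distance of mark_point from where it was at the start of the episode above 0.005 m).
It fails at once if onion, garlic or tin is displaced (30 mm) (distance of any of onion_mid, garlic_mid, tin_mid from where it was at the start of the episode above 0.03 m).
It also fails if it takes over 67 s, if anything falls off the work surface, if the arm or the gripper's body presses on something with over 40 N, if the wrist force passes 120 N, or if a joint passes its speed limit or range.

ROBOT

A 6-joint arm with a two-finger parallel gripper is mounted at the origin on a cart in front of the work surface, level with it; the furniture and walls round the work are solid. World frame = base frame: x ahead of the robot, y to its left, z up, the work surface at z = 0. Lengths are in m, angles in rad, forces in N, time in s.
With the tool pointing down it reaches from about 0.425 to 0.95 m from the base axis. Payload 3.5 kg.
Tool frame: the origin (TCP) lies between the finger pads; the fingertips stand 14 mm ahead of it and the grasp point (between the pads) lies 5 mm behind it (ctrl.tip_extent is the distance from the TCP to the fingertips, in m); x points along the fingers, z is the direction in which the jaws open and shut, and the axes are right-handed (so a half turn about x gives the same grasp; the last joint's range is limited). The gripper opens to 85 mm and grips with 20 to 120 N. Pads are 22 mm wide; open, the fingers measure 114 mm over their backs; the gripper's body (76 mm by 85 mm) begins 54 mm behind the grasp point. The pads swing forward as they close: fully open they stand 13 mm farther back than shut.
Start: joints at [-1.259, 0.286, 1.577, -0, 1.279, -0.15], TCP at [0.301, -0.604, 0.245] pointing down, gripper open.
Joint ranges: [-2.77, 2.77], [-0.9, 2.22], [0.21, 2.48], [-1.53, 4.67], [0.24, 2.81], [-2.84, 2.84]. Speed limits (rad/s): [2.79, 2.79, 3.14, 3.14, 3.14, 3.14].

INTERFACE

Orientations are given as a unit quaternion [x, y, z, w].
In Python, from plant import ctrl gives the robot as it stands.
- The arm moves only by the tool move_arm, never from a script. Its argument "commands" is one flat list of numbers, 4 for each row, row after row: the shift along the tool's x, y, z in units of 25 mm (1.0 is 25 mm), then the turn about the tool's x in units of 5 degrees (1.0 is 5 degrees). A call has 1 to 20 rows; each row shifts and turns the commanded pose from where the row before left it, along the tool's axes as they then stand; what a row does not reach is not made up. A row lasts 1/8 s, in which the tool goes at most 62.5 mm and 10.7 degrees, less where a joint would pass 70% of its speed; a pose out of reach is approached as far as the arm can. A call is refused whole if a number of a shift passes 1 or a number of a turn 1, either way. A call with a gripper value outside its range is refused whole. "jaw" is the finger opening in mm, from 0 to 85.4, set as the call begins (left out, the last holds). The fingers move at their own pace and stop on an object; "force" is the grip in N (left out, the last holds). Time passes only in rows, so rows that do not move let the fingers close. It gives the time, the measured TCP pose, the force and the opening at its end, in the units of the state.
- ctrl.get_state(): the state, without advancing time (a new reading comes with each control period).
- ctrl.read_camera(name): name is "scene" or "top"; returns the picture (480x640x3 uint8, red, green, blue); there is no depth.
- ctrl.get_calibration(name): a dict with "camera_matrix" (3x3 intrinsics, pixels), "camera_from_world" (4x4, takes a point from world to camera coordinates). Camera axes: x right, y down, z forward; pixel columns grow to the right and rows downward; lengths in m; the calibration is good to about 2 mm. A picture is of the moment at which its call begins. get_calibration takes no time and is no camera call.
- ctrl.sign_off(): hands the job in, once; it reports no verdict.
The state is a dict: "time": time; "qpos": joint angles; "dq": joint speeds; "joint_efforts": joint torques, N m; "eef_pos": TCP position; "tcp_rot": TCP orientation; "contact_force": force on the tool from outside, world axes, zero at the start; "wrist_torque": the same for the moment, N m; "opening": opening from 0.0 (shut) to 1.0 (fully open).
Only numpy, scipy, OpenCV 4.12 (cv2) and the standard library are available. Lean on these libraries where they do the work, as an engineer would, in place of code of your own. Each camera call takes 0.05 s, during which the arm holds its last target.

## Working session

There is one attempt and no reset: what is moved stays moved. The work goes in short steps, Python scripts to look and compute and a tool call to move; the robot and the scene stay as the last step left them, time stands still between calls to the robot, and variables do not carry over. Pictures are saved under pics/ and viewed, and the job is handed in when it is done.

Besides the shell and the picture viewer there is one more tool, called after ">>>" by a JSON object that holds its "op" and its "data", one argument or row to a line. move_arm: Moves the arm, as the interface text tells. Its arguments: {"type":"object","properties":{"commands":{"type":"array"},"jaw":{"type":"number"},"force":{"type":"number"}},"required":["commands"]}

```bash
mkdir -p pics; ls; python3 - <<'E'
from plant import ctrl
import cv2
for n in("scene","top"):
    im=ctrl.read_camera(n); cv2.imwrite(f"pics/{n}0.png",im[:,:,::-1])
    c=ctrl.get_calibration(n); print(n,c["camera_matrix"],c["camera_from_world"])
print(ctrl.get_state(), ctrl.tip_extent)
E
```

```text
pics
scene [[537.18406772   0.         312.27889714]
 [  0.         537.18406772 236.59423376]
 [  0.           0.           1.        ]] [[ 0.45633803 -0.88956966  0.02052829 -0.17017293]
 [-0.49303063 -0.27198913 -0.82640348  0.36410149]
 [ 0.74072694  0.36699826 -0.56270408  1.14759468]
 [ 0.          0.          0.          1.        ]]
top [[489.7899338    0.         321.84684877]
 [  0.         489.7899338  237.57957602]
 [  0.           0.           1.        ]] [[ 0.01707351 -0.99983732 -0.00581575  0.05426701]
 [-0.99165844 -0.01619005 -0.12787264  0.51054177]
 [ 0.12775768  0.00795047 -0.99177354  1.16802249]
 [ 0.          0.          0.          1.        ]]
{'time': 0.1, 'qpos': array([-1.25899307e+00,  2.87127895e-01,  1.57803868e+00,  1.74839310e-05,
        1.27864123e+00, -1.50032437e-01]), 'dq': array([ 1.22563273e-03, -2.18347674e-03, -4.33536025e-03, -1.28303415e-03,
       -3.65657308e-04,  1.22376721e-05]), 'joint_efforts': array([ 4.69813858e-04, -4.07299662e+01, -2.93699026e+01, -1.70415169e-04,
        3.44072170e-03,  3.98661957e-07]), 'eef_pos': array([ 0.30060653, -0.60372473,  0.24404723]), 'tcp_rot': array([ 0.37280585,  0.6017555 , -0.37178236,  0.60056972]), 'contact_force': array([-0.5559203 ,  0.05255877, -0.26713876]), 'wrist_torque': array([ 0.0134303 ,  0.04294517, -0.02860151]), 'opening': 1.002577919402723} 0.014
```

View pics/scene0.png

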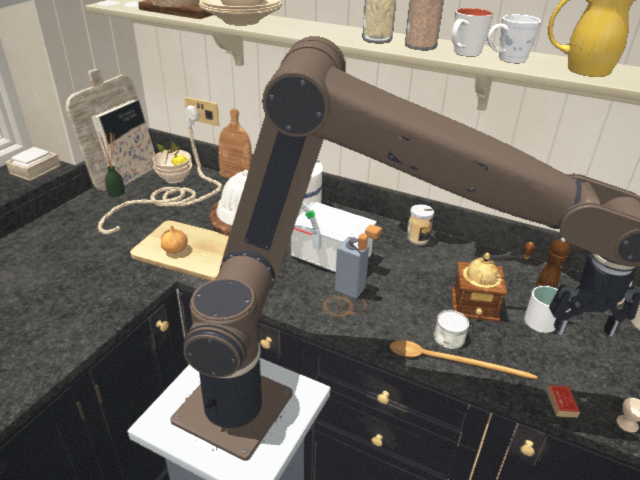

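View pics/top0.png

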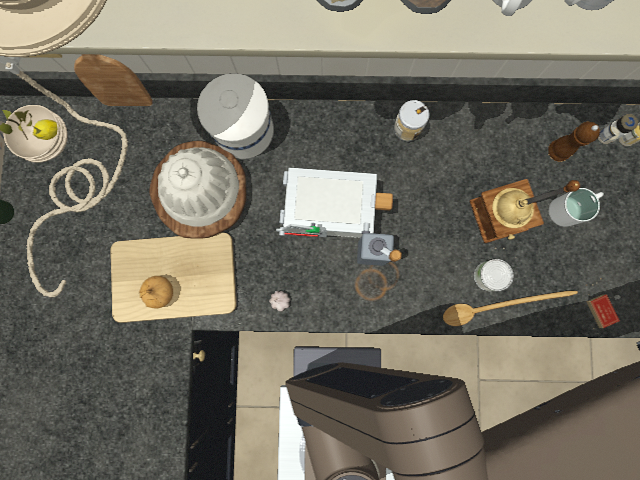

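```bash
python3 - <<'E'
import cv2
t=cv2.imread("pics/top0.png");s=cv2.imread("pics/scene0.png")
cv2.imwrite("pics/tc.png",cv2.resize(t[150:300,260:420],None,fx=5,fy=4,interpolation=cv2.INTER_CUBIC)[:600,:800])
cv2.imwrite("pics/sc.png",cv2.resize(s[190:310,270:400],None,fx=5,fy=5,interpolation=cv2.INTER_CUBIC))
E
```

```text
(no output)
```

View pics/tc.png

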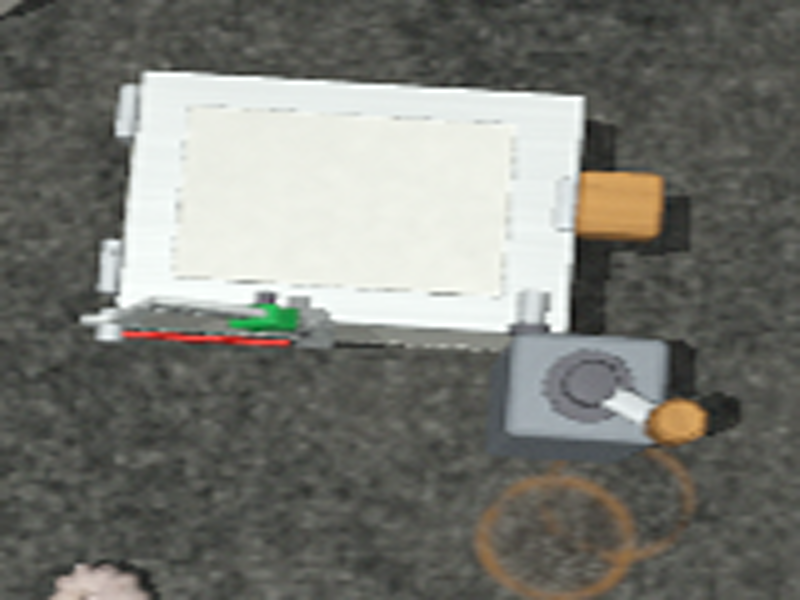

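View pics/sc.png

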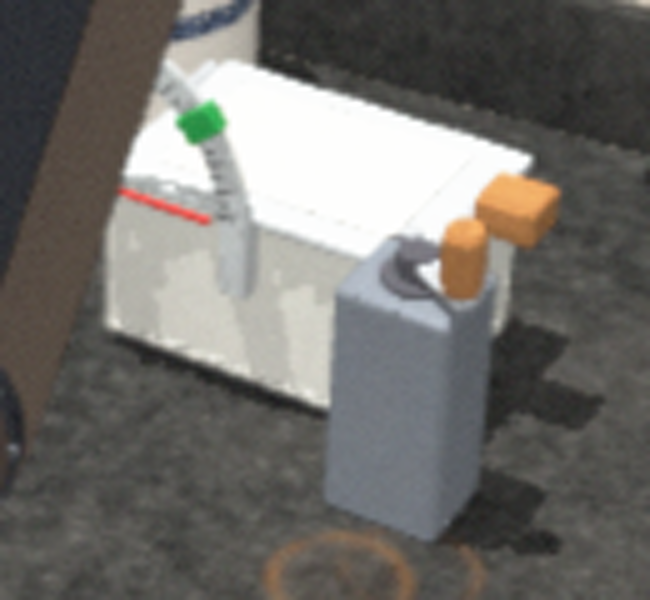

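```bash
cat > h.py <<'E'
import numpy as np, cv2
from plant import ctrl
def cal(n):
    c=ctrl.get_calibration(n); return np.array(c["camera_matrix"]),np.array(c["camera_from_world"])
def ray(n,px):
    K,T=cal(n); d=np.linalg.inv(K)@[px[0],px[1],1.]; R=T[:3,:3]
    return -R.T@T[:3,3], R.T@d
def plane(n,px,z):
    o,d=ray(n,px); return o+d*(z-o[2])/d[2]
def proj(n,p):
    K,T=cal(n); q=K@(T[:3,:3]@np.array(p)+T[:3,3]); return q[:2]/q[2]
def tri(a,b):
    o1,d1=ray("scene",a);o2,d2=ray("top",b)
    d1=d1/np.linalg.norm(d1);d2=d2/np.linalg.norm(d2)
    s=np.linalg.lstsq(np.c_[d1,-d2],o2-o1,rcond=None)[0]
    p,q=o1+s[0]*d1,o2+s[1]*d2
    return (p+q)/2,np.linalg.norm(p-q)
def blobs(im,lo,hi,mina=15):
    hsv=cv2.cvtColor(im,cv2.COLOR_RGB2HSV); m=cv2.inRange(hsv,np.array(lo),np.array(hi))
    n,l,st,c=cv2.connectedComponentsWithStats(m)
    return [(c[i].round(1),st[i]) for i in range(1,n) if st[i][4]>=mina]
E
python3 - <<'E'
from h import *
np.set_printoptions(precision=4,suppress=True)
t=cv2.imread("pics/top0.png")[:,:,::-1].copy();s=cv2.imread("pics/scene0.png")[:,:,::-1].copy()
f=lambda x,y:((x-2)/5+260,(y-1.5)/4+150)
for k,z,ps in [("flap",.129,[(143,72),(583,97),(567,332)]),("box",.148,[(510,333),(668,343),(666,438),(505,435)]),("handle",.147,[(578,172),(663,172),(660,240),(576,236)]),("knobtop",.205,[(677,421)]),("hub",.150,[(590,382)])]:
    P=np.array([plane("top",f(*p),z) for p in ps]); print(k,P[:,:2].tolist(),P.mean(0))
print("green s",blobs(s[190:310,270:400],(45,100,60),(80,255,255)))
print("green t",blobs(t[150:300,260:420],(45,100,60),(80,255,255)))
print("orange s",blobs(s[190:310,270:400],(8,110,100),(20,255,255)))
print("orange t",blobs(t[150:300,260:420],(8,110,100),(20,255,255)))
E
```

```text
flap [[0.6579520126835556, 0.1420756561336856], [0.6463662213937668, -0.05998877431420006], [0.5103404988141363, -0.053169090783485556]] [0.6049 0.0096 0.129 ]
box [[0.5066944469114161, -0.02607173592813536], [0.5022431386377657, -0.09604613750987627], [0.4494892042115457, -0.09508563473133184], [0.4499704483418542, -0.024250870600855165]] [ 0.4771 -0.0604  0.148 ]
handle [[0.5984436575871784, -0.056011758010374835], [0.5990444762397313, -0.09409385425620277], [0.5603062633281204, -0.09270668631281435], [0.5619754548013706, -0.055234317988199666]] [ 0.5799 -0.0745  0.147 ]
knobtop [[0.45351164556963003, -0.09182695104064532]] [ 0.4535 -0.0918  0.205 ]
hub [[0.479717289165365, -0.061368466196797325]] [ 0.4797 -0.0614  0.15  ]
green s [(array([39.9, 24.1]), array([36, 21,  9,  7, 47], dtype=int32))]
green t [(array([53.5, 79.6]), array([46, 76, 14,  7, 62], dtype=int32))]
orange s [(array([98.8, 45.3]), array([ 88,  35,  24,  25, 291], dtype=int32))]
orange t [(array([123.6,  50.8]), array([115,  43,  18,  17, 277], dtype=int32)), (array([135. , 105.1]), array([130, 100,  11,  11, 105], dtype=int32)), (array([122.5, 142.3]), array([117, 138,  10,  10,  25], dtype=int32))]
```

```bash
cat >> h.py <<'E'
from scipy.spatial.transform import Rotation as Ro
np.set_printoptions(precision=4,suppress=True)
PSI=-0.055; O=np.array([.5845,.0495,0]); RB=Ro.from_rotvec([0,0,PSI]).as_matrix()
def b2w(p): return O+RB@np.array(p)
def w2b(p): return RB.T@(np.array(p)-O)
HUB=b2w([-.1,-.115,.188])
def st():
    s=ctrl.get_state(); R=Ro.from_quat(s["tcp_rot"]).as_matrix()
    print("t",round(s["time"],3),"tcp",s["eef_pos"],"F",s["contact_force"],"open",round(s["opening"],3),"q",s["qpos"]); return s,R
def rel(target):
    s,R=st(); print("units to go",R.T@(np.array(target)-s["eef_pos"])/.025)
E
python3 - <<'E'
from h import *
m,e=tri((309.9,214.1),(313.5,229.6)); b=w2b(m); print("mark",m,e,"bin",b)
dy,dz=.1-b[1],b[2]-.125; print("ang",np.arctan2(dz,dy),"r",np.hypot(dy,dz))
print("proj check hinge front", proj("scene",b2w([-.08,.1,.125])))
s,R=st(); print(R); print("hub",HUB)
z=R[:,2];print("jaw yaw",np.degrees(np.arctan2(z[1],z[0])))
k=np.array([.4535,-.0918,.189]);print(np.hypot(*(k-HUB)[:2])); rel(k)
E
```

```text
mark [0.5068 0.0799 0.1853] 0.0004158528060621075 bin [-0.0793  0.0261  0.1853]
ang 0.6845846007954259 r 0.09538367671040421
proj check hinge front [286.837  225.0369]
t 0.1 tcp [ 0.3006 -0.6037  0.244 ] F [-0.5559  0.0526 -0.2671] open 1.003 q [-1.259   0.2871  1.578   0.      1.2786 -0.15  ]
[[-0.0007  0.8952  0.4456]
 [ 0.0021  0.4456 -0.8952]
 [-1.      0.0003 -0.0022]]
hub [ 0.4783 -0.0598  0.188 ]
jaw yaw -63.53903153305547
0.040480263152968717
t 0.1 tcp [ 0.3006 -0.6037  0.244 ] F [-0.5559  0.0526 -0.2671] open 1.003 q [-1.259   0.2871  1.578   0.      1.2786 -0.15  ]
units to go [  2.2411  14.5986 -15.6018]
```

>>> {"op": "move_arm", "data": {
  "commands": [0, 0.9, -1, 0, 0, 0.9, -1, 0, 0, 0.9, -1, 0, 0, 0.9, -1, 0, 0, 0.9, -1, 0, 0, 0.9, -1, 0, 0, 0.9, -1, 0, 0, 0.9, -1, 0, 0, 0.9, -1, 0, 0, 0.9, -1, 0, 0, 0.9, -1, 0, 0, 0.9, -1, 0, 0, 0.9, -1, 0, 0, 0.9, -1, 0, 0, 1, -0.8, 0, 0, 1, -0.8, 0],
  "jaw": 70,
  "force": 40
}}

```text
time: 2.1
eef_pos: [0.4537, -0.0913, 0.2449]
tcp_rot: [0.372, 0.601, -0.372, 0.601]
contact_force: [0.6, 0.2, 0.2]
opening: 0.82
```

>>> {"op": "move_arm", "data": {
  "commands": [0, 0, 0, -1, 0, 0, 0, -1, 0, 0, 0, -1, 0, 0, 0, -1, 0, 0, 0, -1, 0, 0, 0, -1, 0, 0, 0, -1, 0, 0, 0, -1, 0, 0, 0, -1, 0, 0, 0, -1, 0, 0, 0, -1, 0, 0, 0, -1, 0, 0, 0, 0]
}}

```text
time: 3.72
eef_pos: [0.4535, -0.0924, 0.2449]
tcp_rot: [0.022, 0.707, -0.022, 0.706]
contact_force: [-0.1, 0.7, -0.6]
opening: 0.825
```

```bash
python3 - <<'E'
from h import *
im=ctrl.read_camera("top"); cv2.imwrite("pics/top1.png",im[:,:,::-1])
im=ctrl.read_camera("scene"); cv2.imwrite("pics/scene1.png",im[:,:,::-1])
rel([.4535,-.0918,.189]); print(Ro.from_quat(ctrl.get_state()["tcp_rot"]).as_matrix())
E
```

```text
t 3.825 tcp [ 0.4536 -0.0924  0.245 ] F [ 0.346   0.4528 -0.9582] open 0.82 q [-0.4207 -0.1977  2.0786 -0.      1.2612 -0.3575]
units to go [ 2.2418  0.0232 -0.0044]
[[-0.0005  0.0631  0.998 ]
 [ 0.0002  0.998  -0.0631]
 [-1.      0.0002 -0.0005]]
```

View pics/scene1.png

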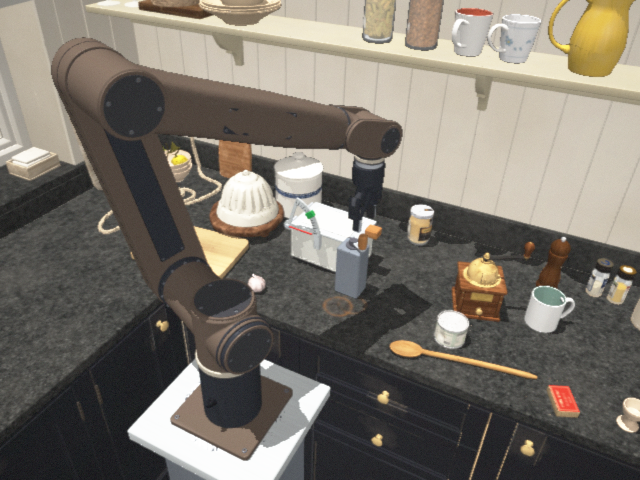

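>>> {"op": "move_arm", "data": {
  "commands": [0.75, 0, 0, 0, 0.75, 0, 0, 0, 0.74, 0, 0, 0, 0, 0, 0, 0]
}}

```text
time: 4.32
eef_pos: [0.4527, -0.092, 0.1877]
tcp_rot: [0.023, 0.708, -0.022, 0.705]
contact_force: [-0.2, -1.0, 0.1]
opening: 0.818
```

>>> {"op": "move_arm", "data": {
  "commands": [0, 0, 0, 0, 0, 0, 0, 0, 0, 0, 0, 0, 0, 0, 0, 0, 0, 0, 0, 0, 0, 0, 0, 0],
  "jaw": 10,
  "force": 40
}}

```text
time: 5.08
eef_pos: [0.4546, -0.0927, 0.1905]
tcp_rot: [0.022, 0.706, -0.022, 0.708]
contact_force: [0.0, 1.5, 6.4]
opening: 0.264
```

```bash
python3 - <<'E'
from h import *
im=ctrl.read_camera("scene"); cv2.imwrite("pics/scene2.png",cv2.resize(im[150:310,270:430,::-1],None,fx=3.7,fy=3.7))
rel([.4535,-.0918,.189]); s=ctrl.get_state()
R=Ro.from_quat(s["tcp_rot"]).as_matrix()
# path angles; clockwise 22.5deg steps
d=s["eef_pos"]-HUB; a0=np.arctan2(d[1],d[0]); print("a0",a0,"r",np.hypot(d[0],d[1]), "crank",-1.12-(a0-PSI))
end=-2.354+PSI
n=33; A=np.linspace(a0,end-4*np.pi,n+1); print("step",A[1]-A[0])
P=np.array([HUB[:2]+.04*np.array([np.cos(a),np.sin(a)]) for a in A]); 
D=np.diff(P,axis=0); D=np.c_[D,np.zeros(n)]@R/.025
print(D[:,1:].round(2).tolist())
E
```

```text
t 5.125 tcp [ 0.4546 -0.0928  0.1905] F [0.6228 0.0628 5.4282] open 0.266 q [-0.4207 -0.1396  2.1322  0.0003  1.1465 -0.3589]
units to go [ 0.0606  0.036  -0.0463]
a0 -2.1951374709157845 r 0.04059981460186242 crank 1.0201374709157842
step -0.3872797922255571
[[0.42, -0.45], [0.56, -0.26], [0.62, -0.02], [0.58, 0.21], [0.46, 0.41], [0.27, 0.55], [0.04, 0.61], [-0.2, 0.58], [-0.4, 0.47], [-0.55, 0.28], [-0.61, 0.05], [-0.59, -0.18], [-0.47, -0.39], [-0.29, -0.54], [-0.06, -0.61], [0.17, -0.59], [0.38, -0.48], [0.54, -0.3], [0.61, -0.08], [0.6, 0.16], [0.49, 0.37], [0.31, 0.53], [0.09, 0.61], [-0.15, 0.6], [-0.36, 0.5], [-0.52, 0.33], [-0.61, 0.1], [-0.6, -0.13], [-0.51, -0.35], [-0.34, -0.52], [-0.12, -0.6], [0.12, -0.6], [0.34, -0.51]]
```

View pics/scene2.png

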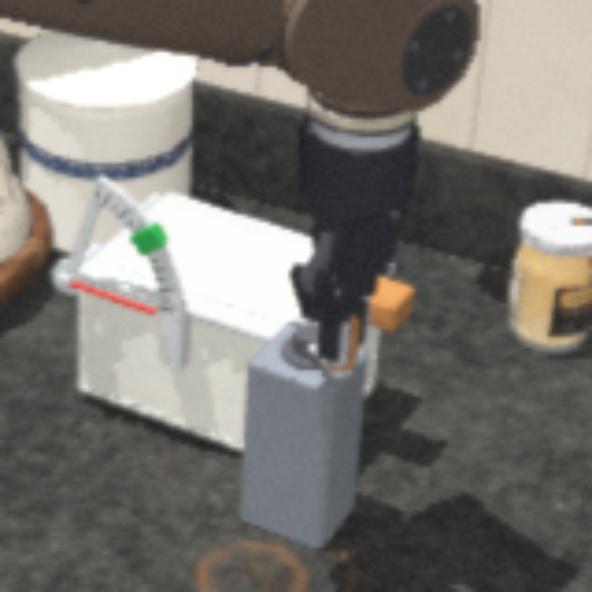

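>>> {"op": "move_arm", "data": {
  "commands": [-0.1, 0, 0, 0, 0, 0.42, -0.45, 0, 0, 0.56, -0.26, 0, 0, 0.62, -0.02, 0, 0, 0.58, 0.21, 0, 0, 0.46, 0.41, 0, 0, 0.27, 0.55, 0, 0, 0.04, 0.61, 0, 0, -0.2, 0.58, 0]
}}

```text
time: 6.25
eef_pos: [0.498, -0.0255, 0.1907]
tcp_rot: [0.023, 0.708, -0.021, 0.705]
contact_force: [-4.5, 0.7, -0.5]
opening: 0.268
```

```bash
python3 - <<'E'
from h import *
s,R=st(); d=s["eef_pos"]-HUB; a=np.arctan2(d[1],d[0]); print(np.hypot(d[0],d[1]),a,"expected",-2.195-8*.38728+2*np.pi)
im=ctrl.read_camera("top"); cv2.imwrite("pics/top3.png",cv2.resize(im[150:310,270:430,::-1],None,fx=3.7,fy=3.7))
E
```

```text
t 6.25 tcp [ 0.498  -0.0255  0.1907] F [-4.5098  0.6516 -0.4651] open 0.268 q [-0.2558 -0.0514  2.0509  0.0017  1.1468 -0.1949]
0.03950847026601997 1.0505221794062545 expected 0.9899453071795863
```

View pics/top3.png

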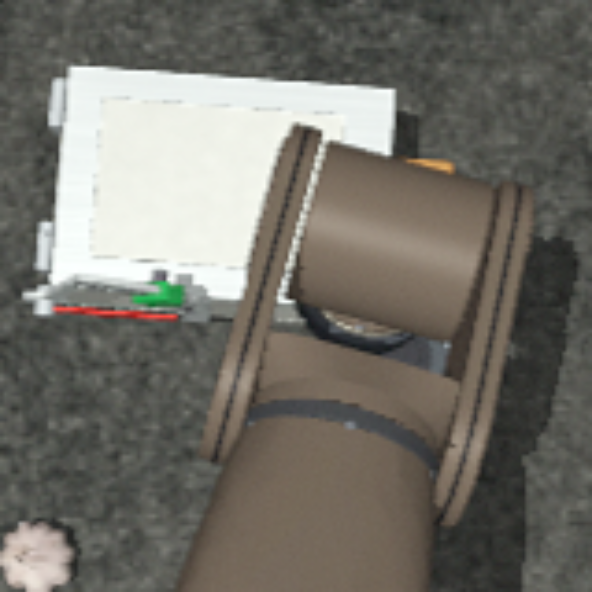

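>>> {"op": "move_arm", "data": {
  "commands": [0, -0.4, 0.47, 0, 0, -0.55, 0.28, 0, 0, -0.61, 0.05, 0, 0, -0.59, -0.18, 0, 0, -0.47, -0.39, 0, 0, -0.29, -0.54, 0, 0, -0.06, -0.61, 0, 0, 0.17, -0.59, 0, 0, 0.38, -0.48, 0, 0, 0.54, -0.3, 0, 0, 0.61, -0.08, 0, 0, 0.6, 0.16, 0, 0, 0.49, 0.37, 0, 0, 0.31, 0.53, 0, 0, 0.09, 0.61, 0, 0, -0.15, 0.6, 0, 0, -0.36, 0.5, 0, 0, -0.52, 0.33, 0, 0, -0.61, 0.1, 0, 0, -0.6, -0.13, 0]
}}

```text
time: 8.8
eef_pos: [0.5142, -0.0785, 0.191]
tcp_rot: [0.022, 0.706, -0.022, 0.708]
contact_force: [2.3, 2.9, -10.0]
opening: 0.259
```

```bash
python3 - <<'E'
from h import *
s,R=st(); d=s["eef_pos"]-HUB; a=np.arctan2(d[1],d[0]); print(np.hypot(d[0],d[1]),a,"expected",-2.195-28*.38728+4*np.pi)
E
```

```text
t 8.8 tcp [ 0.5142 -0.0785  0.191 ] F [ 2.2975  2.9146 -9.9953] open 0.259 q [-0.3476 -0.0054  2.0055  0.0021  1.1387 -0.2862]
0.04046551224863326 -0.4795771811153887 expected -0.47246938564082797
```

>>> {"op": "move_arm", "data": {
  "commands": [0, -0.51, -0.35, 0, 0, -0.34, -0.52, 0, 0, -0.12, -0.6, 0, 0, 0.12, -0.6, 0, 0, 0.34, -0.51, 0, 0, 0, 0, 0, 0, 0.12, -0.13, 0, 0, 0, 0, 0, 0, 0, 0, 0]
}}

```text
time: 9.93
eef_pos: [0.4478, -0.0862, 0.1915]
tcp_rot: [0.018, 0.702, -0.025, 0.711]
contact_force: [18.5, -11.2, -26.4]
opening: 0.266
```

```bash
python3 - <<'E'
from h import *
s,R=st(); d=s["eef_pos"]-HUB; a=np.arctan2(d[1],d[0]); print(np.hypot(d[0],d[1]),a,"crank",-1.12-(a-PSI)+4*np.pi,"goal ang",-2.354+PSI)
E
```

```text
t 9.925 tcp [ 0.4478 -0.0862  0.1915] F [ 18.5416 -11.2085 -26.3603] open 0.266 q [-0.4113 -0.1682  2.1552 -0.0041  1.1387 -0.3483]
0.040369335313943176 -2.4301735485138636 crank 13.821544162873035 goal ang -2.4090000000000003
```

>>> {"op": "move_arm", "data": {
  "commands": [0, 0, 0, 0, 0, 0, 0, 0, 0, 0, 0, 0, 0, 0, 0, 0, -0.8, 0, 0, 0, -0.8, 0, 0, 0, -0.8, 0, 0, 0, 0, 0, 0, 0],
  "jaw": 60
}}

```text
time: 10.92
eef_pos: [0.4457, -0.0838, 0.2538]
tcp_rot: [0.021, 0.705, -0.022, 0.708]
contact_force: [1.4, 0.1, 0.3]
opening: 0.706
```

```bash
python3 - <<'E'
from h import *
hb=[0,.1-.228,.14]; print(b2w(hb)); 
rel(b2w(hb)); s=ctrl.get_state(); print(Ro.from_quat(s["tcp_rot"]).as_matrix())
im=ctrl.read_camera("scene"); cv2.imwrite("pics/scene4.png",cv2.resize(im[150:310,270:430,::-1],None,fx=3.7,fy=3.7))
E
```

```text
[ 0.5775 -0.0783  0.14  ]
t 10.925 tcp [ 0.4457 -0.0838  0.2538] F [1.4059 0.0894 0.2883] open 0.706 q [-0.4101 -0.2321  2.0908 -0.0001  1.2789 -0.3484]
units to go [4.5701 0.5492 5.2305]
[[ 0.0036  0.0616  0.9981]
 [-0.0016  0.9981 -0.0616]
 [-1.     -0.0014  0.0037]]
```

View pics/scene4.png

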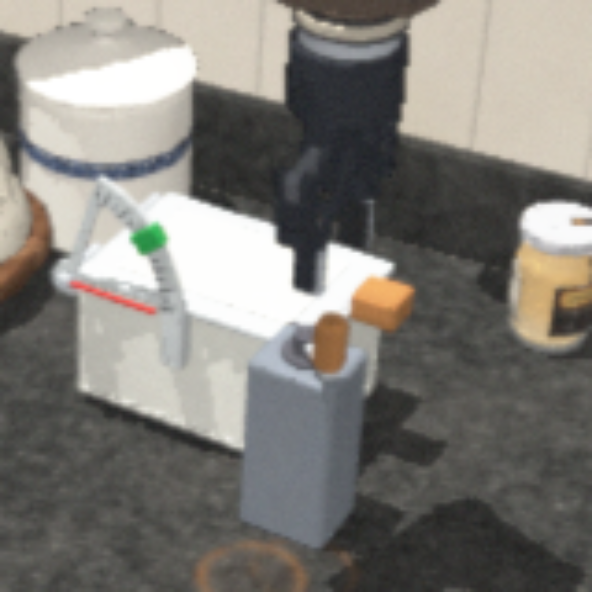

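>>> {"op": "move_arm", "data": {
  "commands": [0, 0.1, 0.88, 0, 0, 0.1, 0.88, 0, 0, 0.1, 0.88, 0, 0, 0.1, 0.88, 0, 0, 0.1, 0.88, 0, 0, 0.05, 0.88, 0, 0.9, 0, 0, 0, 0.9, 0, 0, 0, 0.7, 0, 0, 0, 0, 0, 0, 0]
}}

```text
time: 12.22
eef_pos: [0.5759, -0.0774, 0.1866]
tcp_rot: [0.022, 0.709, -0.021, 0.705]
contact_force: [-0.4, 0.3, 0.1]
opening: 0.702
```

```bash
python3 - <<'E'
from h import *
im=ctrl.read_camera("scene"); cv2.imwrite("pics/scene5.png",cv2.resize(im[150:310,270:430,::-1],None,fx=3.7,fy=3.7))
rel([.579,-.0785,.136])
E
```

```text
t 12.275 tcp [ 0.5769 -0.0777  0.1883] F [-0.3027 -0.1052  0.7653] open 0.705 q [-0.3081  0.1382  1.8589 -0.      1.1466 -0.2463]
units to go [ 2.0914 -0.0272  0.0917]
```

View pics/scene5.png

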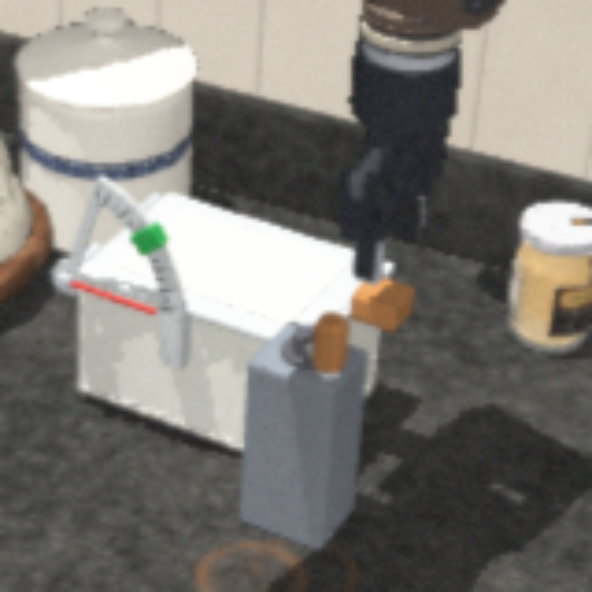

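>>> {"op": "move_arm", "data": {
  "commands": [0.7, 0, 0.08, 0, 0.7, 0, 0, 0, 0.69, 0, 0, 0, 0, 0, 0, 0]
}}

```text
time: 12.78
eef_pos: [0.5779, -0.0775, 0.1343]
tcp_rot: [0.022, 0.708, -0.021, 0.705]
contact_force: [-0.3, -0.4, 0.0]
opening: 0.701
```

>>> {"op": "move_arm", "data": {
  "commands": [0, 0, 0, 0, 0, 0, 0, 0, 0, 0, 0, 0, 0, 0, 0, 0, 0, 0, 0, 0],
  "jaw": 24,
  "force": 40
}}

```text
time: 13.4
eef_pos: [0.5826, -0.0782, 0.1391]
tcp_rot: [0.021, 0.703, -0.022, 0.71]
contact_force: [8.1, 0.5, -2.1]
opening: 0.409
```

```bash
python3 - <<'E'
from h import *
im=ctrl.read_camera("scene"); cv2.imwrite("pics/scene6.png",cv2.resize(im[150:310,270:430,::-1],None,fx=3.7,fy=3.7))
s,R=st()
p0=s["eef_pos"]
b=w2b(p0); u0=.1-b[1]; n0=b[2]-.125; print("u,n",u0,n0)
def pt(t): return b2w([b[0],.1-(u0*np.cos(t)-n0*np.sin(t)),.125+u0*np.sin(t)+n0*np.cos(t)])
T=np.linspace(0,.68,15); P=np.array([pt(t) for t in T]); print(P[-1])
print((np.diff(P,axis=0)@R/.025).round(2).tolist())
E
```

```text
t 13.45 tcp [ 0.5826 -0.0782  0.1391] F [ 7.5404  1.2471 -1.8125] open 0.415 q [-0.3066  0.2018  1.8841  0.0019  1.0464 -0.2458]
u,n 0.22759979632276753 0.014052142018710023
[ 0.5859 -0.0188  0.279 ]
[[-0.44, 0.04, 0.0], [-0.44, 0.06, 0.0], [-0.44, 0.08, 0.0], [-0.43, 0.1, 0.0], [-0.43, 0.12, 0.0], [-0.42, 0.14, 0.0], [-0.41, 0.16, 0.0], [-0.4, 0.18, 0.0], [-0.39, 0.2, 0.0], [-0.38, 0.22, 0.0], [-0.37, 0.24, 0.0], [-0.36, 0.26, 0.0], [-0.35, 0.27, 0.0], [-0.33, 0.29, 0.0]]
```

View pics/scene6.png

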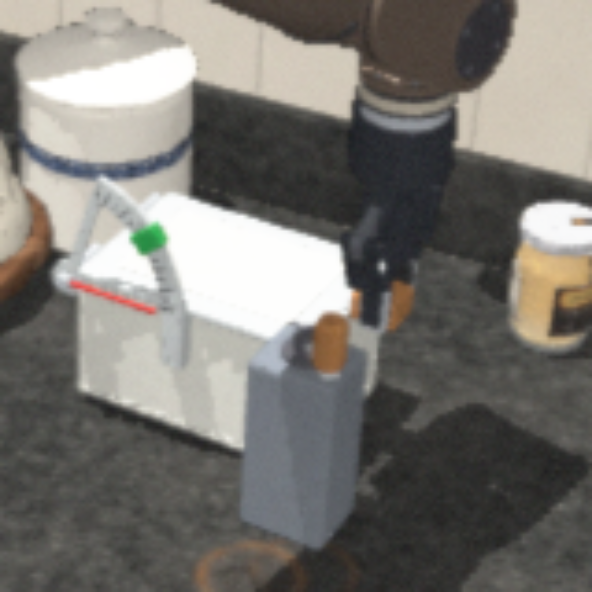

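>>> {"op": "move_arm", "data": {
  "commands": [0, 0, 0.15, 0, -0.44, 0.04, 0, 0, -0.44, 0.06, 0, 0, -0.44, 0.08, 0, 0, -0.43, 0.1, 0, 0, -0.43, 0.12, 0, 0, 0, 0, 0, 0]
}}

```text
time: 14.32
eef_pos: [0.5834, -0.0671, 0.1923]
tcp_rot: [0.022, 0.707, -0.021, 0.706]
contact_force: [-0.6, 4.3, -4.7]
opening: 0.414
```

```bash
python3 - <<'E'
from h import *
im=ctrl.read_camera("scene"); cv2.imwrite("pics/scene7.png",cv2.resize(im[150:310,270:430,::-1],None,fx=3.7,fy=3.7))
s,R=st()
E
```

```text
t 14.375 tcp [ 0.5834 -0.0672  0.1919] F [-0.6742  3.2753 -4.4334] open 0.41 q [-0.288   0.1451  1.8441  0.0016  1.1538 -0.2268]
```

View pics/scene7.png

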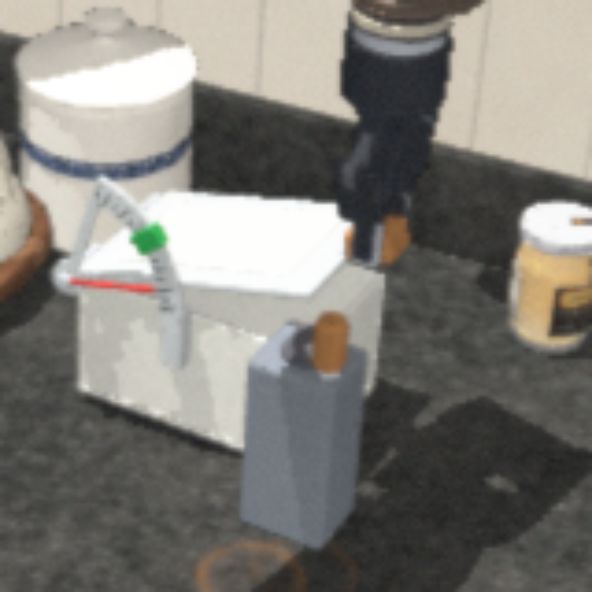

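Lifting works: the pointer tip (158,289 in the crop) has risen and the handle is held. Continuing.

>>> {"op": "move_arm", "data": {
  "commands": [-0.42, 0.14, 0, 0, -0.41, 0.16, 0, 0, -0.4, 0.18, 0, 0, -0.39, 0.2, 0, 0, -0.38, 0.22, 0, 0, -0.37, 0.24, 0, 0, -0.36, 0.26, 0, 0, -0.35, 0.27, 0, 0, 0, 0, 0, 0, 0, 0, 0, 0]
}}

```text
time: 15.62
eef_pos: [0.5859, -0.0256, 0.2687]
tcp_rot: [0.022, 0.707, -0.021, 0.706]
contact_force: [-1.0, 5.2, -7.7]
opening: 0.409
```

```bash
python3 - <<'E'
from h import *
im=ctrl.read_camera("scene"); cv2.imwrite("pics/scene8.png",cv2.resize(im[150:310,270:430,::-1],None,fx=3.7,fy=3.7))
it=ctrl.read_camera("top"); cv2.imwrite("pics/top8.png",cv2.resize(it[150:310,260:420,::-1],None,fx=3.7,fy=3.7))
s,R=st(); b=w2b(s["eef_pos"]); print("ang tcp",np.arctan2(b[2]-.125,.1-b[1])-np.arctan2(.014,.2276), np.hypot(b[2]-.125,.1-b[1]), np.hypot(.014,.2276))
print("green s",blobs(im[190:310,270:400],(45,100,60),(80,255,255)))
for lo,hi in(((0,140,100),(6,255,255)),((172,140,100),(180,255,255))):
  print("red s",blobs(im[190:310,270:400],lo,hi,4)); print("red t",blobs(it[150:300,260:420],lo,hi,4))
E
```

```text
t 15.725 tcp [ 0.5859 -0.0256  0.2686] F [-0.9645  5.4692 -6.6697] open 0.415 q [-0.2173  0.0759  1.775   0.0017  1.2927 -0.156 ]
ang tcp 0.626007781725839 0.2263691094914944 0.228030173442025
green s [(array([39.9, 24.3]), array([36, 21,  9,  8, 51], dtype=int32))]
red s [(array([29.5, 30.9]), array([23, 29, 14,  5, 14], dtype=int32))]
red t [(array([34.6, 82.4]), array([24, 82, 25,  2, 41], dtype=int32))]
red s []
red t []
```

View pics/scene8.png

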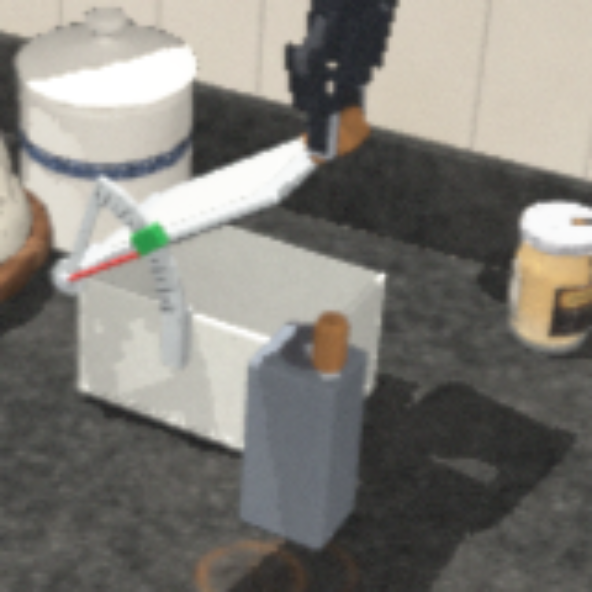

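View pics/top8.png

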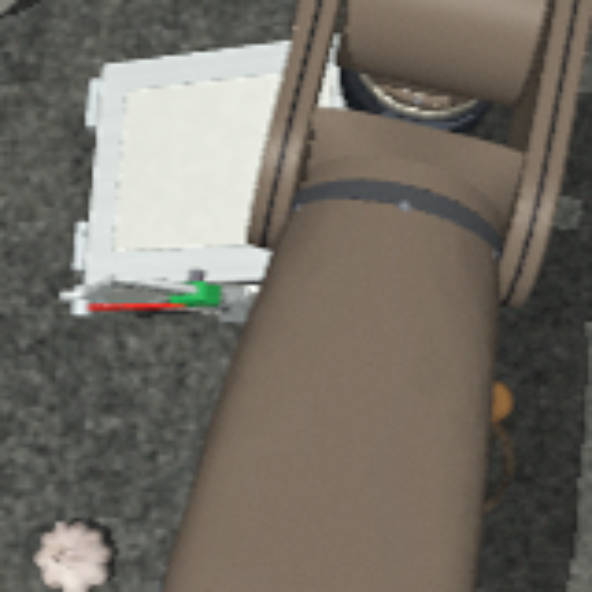

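```bash
cat >> h.py <<'E'
def ang_on_plane(px,xb,n="scene"):
    o,d=ray(n,px); o=RB.T@(o-O); d=RB.T@d; p=o+d*(xb-o[0])/d[0]
    return np.arctan2(p[2]-.125,.1-p[1]), np.hypot(p[2]-.125,.1-p[1])
E
python3 - <<'E'
from h import *
for f,crop in (("pics/scene4.png",1),("pics/scene7.png",1),("pics/scene8.png",1)):
    im=cv2.imread(f); hsv=cv2.cvtColor(im,cv2.COLOR_BGR2HSV)
    m=cv2.inRange(hsv,(0,130,110),(7,255,255))|cv2.inRange(hsv,(173,130,110),(180,255,255))
    ys,xs=np.nonzero(m); k=(xs<200)
    xs=(xs[k]+.5)/3.7-.5+270; ys=(ys[k]+.5)/3.7-.5+150
    vx,vy,x0,y0=cv2.fitLine(np.c_[xs,ys].astype(np.float32),cv2.DIST_L2,0,.01,.01).ravel()
    t=(xs-x0)*vx+(ys-y0)*vy
    g=cv2.inRange(hsv,(45,100,60),(80,255,255)); gy,gx=np.nonzero(g); G=((gx.mean()+.5)/3.7-.5+270,(gy.mean()+.5)/3.7-.5+150)
    for xb in(-.075,-.08,-.085):
        A=[]
        for q in (t.min(),t.max()):
            o,d=ray("scene",(x0+q*vx,y0+q*vy)); o=RB.T@(o-O); d=RB.T@d; p=o+d*(xb-o[0])/d[0]; A.append(p)
        e=A[1]-A[0] if A[1][1]<A[0][1] else A[0]-A[1]
        print(f,xb,"line ang",np.arctan2(e[2],-e[1]),"ends",A[0][1:],A[1][1:],"green",ang_on_plane(G,xb))
E
```

```text
pics/scene4.png -0.075 line ang -0.0068968816957066525 ends [0.0941 0.1201] [0.0246 0.1196] green (np.float64(0.6774669390014474), np.float64(0.09123129992256189))
pics/scene4.png -0.08 line ang -0.0068968816957074705 ends [0.0909 0.124 ] [0.0218 0.1235] green (np.float64(0.6878147175141252), np.float64(0.09572038988841894))
pics/scene4.png -0.085 line ang -0.006896881695705058 ends [0.0877 0.1279] [0.0189 0.1274] green (np.float64(0.6972344900537935), np.float64(0.10021881045636939))
pics/scene7.png -0.075 line ang 0.24220735696871581 ends [0.0938 0.1221] [0.0261 0.1388] green (np.float64(0.6777157466067344), np.float64(0.09117636167793364))
pics/scene7.png -0.08 line ang 0.24220735696871543 ends [0.0906 0.1259] [0.0232 0.1426] green (np.float64(0.6880566447347716), np.float64(0.09566594448304935))
pics/scene7.png -0.085 line ang 0.24220735696871465 ends [0.0875 0.1298] [0.0204 0.1464] green (np.float64(0.697469554404674), np.float64(0.10016483959247904))
pics/scene8.png -0.075 line ang 0.6170429875232606 ends [0.0931 0.1268] [0.0407 0.1639] green (np.float64(0.6738660097610535), np.float64(0.09115460788544794))
pics/scene8.png -0.08 line ang 0.6170429875232595 ends [0.0899 0.1306] [0.0378 0.1676] green (np.float64(0.6844072062659261), np.float64(0.09564064608603952))
pics/scene8.png -0.085 line ang 0.6170429875232588 ends [0.0867 0.1345] [0.0349 0.1712] green (np.float64(0.6940028775786705), np.float64(0.10013635873275409))
```

>>> {"op": "move_arm", "data": {
  "commands": [-0.21, 0.17, 0, 0, -0.21, 0.17, 0, 0, 0, 0, 0, 0, 0, 0, 0, 0, 0, 0, 0, 0, 0, 0, 0, 0, 0, 0, 0, 0, 0, 0, 0, 0]
}}

```text
time: 16.73
eef_pos: [0.5864, -0.0171, 0.2786]
tcp_rot: [0.022, 0.707, -0.021, 0.706]
contact_force: [-0.5, 5.2, -9.4]
opening: 0.409
```

```bash
python3 - <<'E'
from h import *
im=ctrl.read_camera("scene"); cv2.imwrite("pics/scene9.png",cv2.resize(im[150:310,270:430,::-1],None,fx=3.7,fy=3.7))
s,R=st(); b=w2b(s["eef_pos"]); print("ang tcp",np.arctan2(b[2]-.125,.1-b[1])-np.arctan2(.014,.2276))
im=cv2.imread("pics/scene9.png"); hsv=cv2.cvtColor(im,cv2.COLOR_BGR2HSV)
m=cv2.inRange(hsv,(0,130,110),(7,255,255)); ys,xs=np.nonzero(m); k=(xs<200)
P=np.c_[(xs[k]+.5)/3.7-.5+270,(ys[k]+.5)/3.7-.5+150].astype(np.float32)
vx,vy,x0,y0=cv2.fitLine(P,cv2.DIST_L2,0,.01,.01).ravel()
A=[]
for q in(-8,8):
    o,d=ray("scene",(x0+q*vx,y0+q*vy)); o=RB.T@(o-O); d=RB.T@d; A.append(o+d*(-.078-o[0])/d[0])
e=A[1]-A[0]; print("needle",np.arctan2(e[2],-e[1]), "dq",s["dq"])
E
```

```text
t 16.775 tcp [ 0.5864 -0.0171  0.2786] F [-1.0533  6.2622 -8.8419] open 0.412 q [-0.2026  0.0695  1.7636  0.0014  1.3107 -0.1412]
ang tcp 0.6840942128466636
needle 0.6717284074743448 dq [-0.0008 -0.0022  0.0001 -0.0006 -0.0013 -0.0013]
```

View pics/scene9.png

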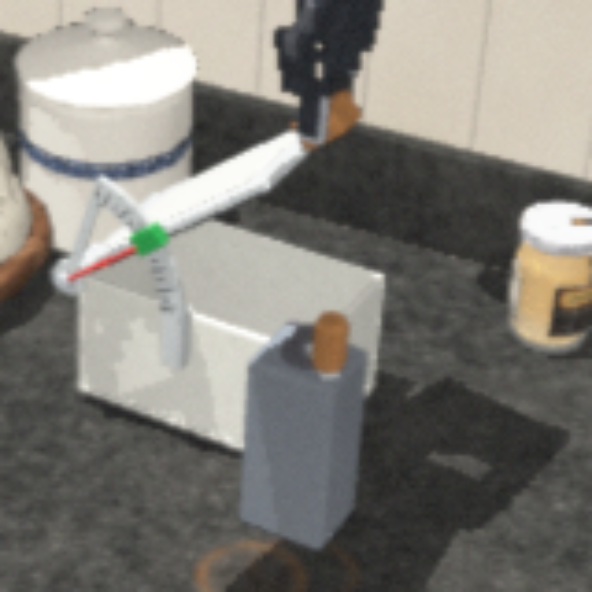

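>>> {"op": "move_arm", "data": {
  "commands": [-0.1, 0.09, 0, 0, 0, 0, 0, 0, 0, 0, 0, 0, 0, 0, 0, 0, 0, 0, 0, 0, 0, 0, 0, 0, 0, 0, 0, 0, 0, 0, 0, 0]
}}

```text
time: 17.77
eef_pos: [0.5865, -0.0149, 0.2809]
tcp_rot: [0.022, 0.708, -0.021, 0.706]
contact_force: [0.0, 6.0, -9.1]
opening: 0.412
```

```bash
python3 - <<'E'
from h import *
im=ctrl.read_camera("scene"); cv2.imwrite("pics/scene10.png",cv2.resize(im[150:310,270:430,::-1],None,fx=3.7,fy=3.7))
it=ctrl.read_camera("top"); cv2.imwrite("pics/top10.png",it[:,:,::-1])
s,R=st(); b=w2b(s["eef_pos"]); print("ang tcp",np.arctan2(b[2]-.125,.1-b[1])-np.arctan2(.014,.2276))
E
```

```text
t 17.875 tcp [ 0.5865 -0.0149  0.281 ] F [-0.3106  5.3817 -9.9213] open 0.414 q [-0.1988  0.068   1.7607  0.0012  1.315  -0.1373]
ang tcp 0.6982616987026653
```

View pics/scene10.png

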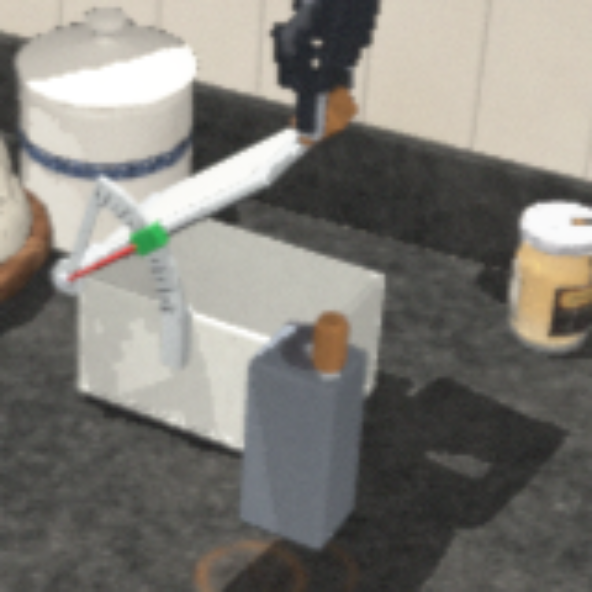

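View pics/top10.png

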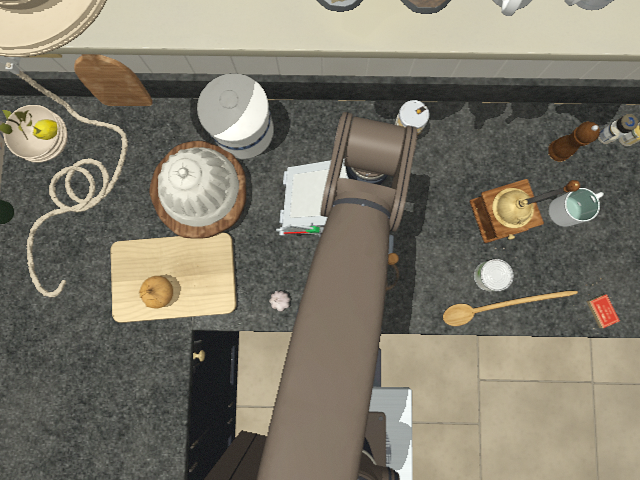

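The needle meets the middle of the green mark at crop (149,238). Onion (155,292), garlic (279,299) and tin (495,275) have not moved, and the crank knob is at its stop position. I'm handing the job in.

```bash
python3 - <<'E'
from plant import ctrl
print(ctrl.sign_off())
E
```

```text
the job is handed in; nothing more can be done
None
```

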